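# Feed a power converter through the guarded test bay's guide channel with a push stick

### The arm

A 7-joint arm with a two-finger parallel gripper is mounted at the origin on a cart in front of the work surface, level with it; the furniture and walls round the work are solid. World frame = base frame: x ahead of the robot, y to its left, z up, the work surface at z = 0. Lengths are in m, angles in rad, forces in N, time in s.
With the tool pointing down it reaches from about 0.4 to 0.925 m from the base axis. Payload 4.1 kg.
Tool frame: the origin (TCP) lies on the mounting face of the last link; the fingertips stand 173 mm ahead of it and the grasp point (between the pads) lies 155 mm ahead of it (robot.hold_point_z is the distance from the TCP to the grasp point, in m); z points along the fingers, y is the line along which they close (so a half turn about z gives the same grasp; the last joint's range is limited). The gripper opens to 85 mm and grips with 20 to 120 N. Pads are 22 mm wide; open, the fingers measure 114 mm over their backs; the gripper's body (76 mm by 85 mm) begins 54 mm behind the grasp point. The pads swing forward as they close: fully open they stand 13 mm farther back than shut.
Start: joints at [-1.397, 0.398, 0.045, 1.537, -0.019, 1.207, -0.051], TCP at [0.175, 0.626, 0.405] pointing down, gripper open.
Joint ranges: [-2.82, 2.82], [-0.49, 2.23], [-1.37, 1.46], [0, 2.46], [-1.36, 4.5], [0.23, 2], [-2.94, 2.94]. Speed limits (rad/s): [2.57, 2.57, 3.14, 3.14, 3.14, 3.14, 3.14].

### API

Orientations are given as a unit quaternion [x, y, z, w].
In Python, from bench import robot, kin, eyes gives the robot as it stands. Calls block until the motion is done:
- robot.reach(position, orientation): joint-space move of the TCP to a pose.
- robot.move_straight(position, orientation=None, rate=0.15, until_force=None): straight line of the TCP; orientation=None keeps the orientation; rate is the mean speed in m/s. With until_force (N) it stops when the force on the tool has changed by that much, and returns True; else False.
- robot.move_j(angles): joint-space move.
- robot.grip(opening, squeeze=None): opening from 0.0 (shut) to 1.0 (fully open); squeeze is the grip in N (None keeps the last); returns when the fingers have stopped.
- robot.dwell(seconds).
- kin.ik(position, orientation): joint angles nearest the present ones, or None.
- robot.observe(): the state.
- eyes.read_camera(name): name is "side" or "top"; returns a dict with "image" (400x640x3 uint8, red, green, blue), "z_map" (400x640 float32, m along the optical axis (not along the pixel's ray), 0 where there is no reading), "fx", "fy", "cx", "cy" (pixels), "view" (4x4, takes a point from world to camera coordinates). Camera axes: x right, y up, looking along -z (the intrinsics and any distortion apply to the point x, -y, -z); pixel columns grow to the right and rows downward; lengths in m; the calibration is good to about 2 mm. A picture is of the moment at which its call begins.
A pose or a line that the arm cannot do raises robot.Unreachable and nothing moves.
- robot.finish_job(): hands the job in; it is judged then, once.
The state is a dict: "t": time; "joint_positions": joint angles; "qvel": joint speeds; "effort": joint torques, N m; "tcp_pos": TCP position; "tool_rot": TCP orientation; "wrist_force": force on the tool from outside, world axes, zero at the start; "torque": the same for the moment, N m; "width": opening from 0.0 (shut) to 1.0 (fully open); "gripper_force": force on a finger pad.
Only numpy, scipy, OpenCV 4.12 (cv2) and the standard library are available. Lean on these libraries where they do the work, as an engineer would, in place of code of your own. Each camera call takes 0.05 s, during which the arm holds its last target. There are 200 camera calls.

### The job

Without lifting the black power converter module, slide it along the desk, round the other things, to the yellow-outlined loading place in front of the test bay, so that it lies inside the outline with its brass contact end towards the channel, and let go of it. Then take the orange push stick by its handle and, with the stick alone (no fingers on the module), feed the module along the guide channel and under the clear guard until it is fully home against the contact block. Draw the stick back out, stand it on the desk clear of the channel and its flares, and leave the tape rolls, the tin and the reel where they are.

Things in the scene. Friction and masses are not known exactly. Their poses are not given: they have to be found in the camera images.
- bay: Fixed test bay; the desk is its channel's floor. Origin on the desk, mid-mouth; +y is the feed direction, x across. In its frame (mm): channel 43.5 wide from y = 27 to 200 between rails 22 high, 72 over their outsides; before it, blue flares narrow from 72 to 43.5 over y = -3 to 27, 90 wide outside. The whole bay ends at y = 230.
- bay_load (a point): Centre of the loading place on the desk: yellow outline, paper thin, 62 mm across by 140 mm along the feed direction, ending at the mouth; this point lies at bay y = -70 mm, x = 0
- bay_roof (a point): Middle of the red front edge of the clear roof, on its top, at bay y = 62.5 mm, 47 mm above the desk. The roof is 70 mm wide, its underside 41 mm above the desk; it runs from here to the contact block.
- bay_stop (a point): Middle of the face of the grey contact block (72 mm wide, 52 mm high) that ends the channel, at bay y = 200 mm, 14 mm above the desk; the module is home when its front touches this face
- module: Loose black power converter module, 120 mm long along its y, 40 mm wide in x, 28 mm high, about 0.3 kg, with flat upright sides; origin under its centre. Its +y end is the brass contact end (front), its -y end carries the green terminal strip. Grasp it across its 40 mm width. When home in the bay its origin is at y = 140 mm of the bay.
- module_front (a point): Middle of the module's brass contact end face, 60 mm from its centre along its +y, 14 mm above its underside
- push_stick: Loose orange push stick standing on its bar, about 0.15 kg; origin under the middle of the bar. Bar 170 mm long along its y, 22 mm wide, 14 mm high, black rubber pushing tip at its +y end. An upright handle, 16 mm wide in x, 30 mm long in y, rises to 96 mm above the underside, centred 45 mm behind the origin (y = -45 mm), 130 mm behind the tip.
- stick_tip (a point): Middle of the stick's flat pushing tip face, 85 mm ahead of the stick's origin along its +y, 7 mm above its underside
- stick_grip (a point): In the middle of the stick's handle, 75 mm above the stick's underside, 130 mm behind the tip; grasp across the 16 mm width
- tape_blk: Bystander, loose: black tape roll lying flat, 50 mm across, 20 mm high; origin under its centre. Leave it where it is.
- solder_reel: Bystander, loose: white and blue reel of solder standing on its flange, 56 mm across, 37 mm high; origin under its centre. Leave it where it is.
- tip_tin: Bystander, loose: red round tin, 64 mm across, 25 mm high; origin under its centre. Leave it where it is.
- tape_amber: Bystander, loose: amber tape roll lying flat, 58 mm across, 19 mm high; origin under its centre. Leave it where it is.

How it is judged:
On the way, in this order (a step that is already met when the one before it is completed fails the run):
1. the module lies inside the yellow outline, contact end towards the channel, at rest and let go (y of module in the frame of bay between -0.083 and -0.057 m and x of module in the frame of bay between -0.012 and 0.012 m and y of module_front in the frame of bay above -0.04 m and angle between the y axis of module and the y axis of bay, either way round below 0.16 rad and contact force between each of the fingers, the arm and module below 0.1 N and linear speed of module below 0.01 m/s and angular speed of module below 0.1 rad/s), for 0.2 s.
2. the push stick is pushing the module along the channel (y of module in the frame of bay above 0.03 m and contact force between push_stick and module above 0.1 N), for 0.05 s.
3. the module is home against the contact block (y of module in the frame of bay above 0.135 m), for 0.1 s.
At the end, for the whole second after the job is handed in: The module lies flat in the channel, contact end first, within 5 mm of the contact block; the push stick stands upright on the desk, at rest, its tip out of the channel and flares, touching neither the bay nor the module (y of module in the frame of bay above 0.135 m and x of module in the frame of bay between -0.006 and 0.006 m and y of module_front in the frame of bay above 0.19 m and height (world z) of each of module, push_stick below 0.005 m and linear speed of each of module, push_stick below 0.01 m/s and angular speed of each of module, push_stick below 0.1 rad/s and angle between push_stick's own z axis and vertical below 0.1 rad and contact force between push_stick and bay below 0.05 N and contact force between push_stick and module below 0.05 N and (y of each of stick_tip, stick_grip in the frame of bay below 0 m or x of stick_tip in the frame of bay above 0.04 m or x of stick_tip in the frame of bay below -0.04 m)).
It fails at once if the module is lifted more than 10 mm or tipped (height (world z) of module above 0.01 m or angle between module's own z axis and vertical above 0.2 rad).
It fails at once if the fingers touch the module once it is in the channel's mouth (y of module in the frame of bay above -0.035 m and x of module in the frame of bay between -0.03 and 0.03 m and contact force between the fingers and module above 0.3 N).
It fails at once if a tape roll, the tin or the reel is moved more than 15 mm (distance of any of tape_blk, solder_reel, tip_tin, tape_amber from where it was at the start of the episode above 0.015 m).
It also fails if it takes over 64 s, if anything falls off the work surface, if the arm or the gripper's body presses on something with over 40 N, if the wrist force passes 120 N, or if a joint passes its speed limit or range.

## Working session

There is one attempt and no reset: what is moved stays moved. The work goes in short steps, each a Python script; the robot and the scene stay as the last script left them, time stands still between calls to the robot, and variables do not carry over. Pictures are saved under pics/ and viewed, at most 10 in all, crops included, and the job is handed in when it is done.

```bash
ls; mkdir -p pics; python3 - <<'E'
from bench import robot,kin,eyes
import cv2,numpy as np
for n in("top","side"):
    c=eyes.read_camera(n); cv2.imwrite(f"pics/{n}0.png",c["image"][:,:,::-1]); np.save(f"{n}0.npy",c,allow_pickle=True)
    print(n,c["fx"],c["fy"],c["cx"],c["cy"],c["view"].round(3).tolist(),[k for k in c], (c["z_map"]>0).mean())
o=robot.observe();print(o["tcp_pos"],o["tool_rot"],o["t"],robot.hold_point_z)
E
```

```text
pics
top 480.4516494233591 480.4516494233591 323.1339389597264 198.25925786960212 [[0.013, -1.0, 0.01, 0.0], [0.995, 0.013, 0.097, -0.591], [-0.097, 0.008, 0.995, -1.082], [0.0, 0.0, 0.0, 1.0]] ['image', 'z_map', 'fx', 'fy', 'cx', 'cy', 'view'] 0.99612109375
side 445.80536573322695 445.80536573322695 319.3723027328653 194.53552728449327 [[0.998, -0.059, -0.017, -0.548], [0.048, 0.579, 0.814, -0.117], [-0.039, -0.813, 0.58, -0.966], [0.0, 0.0, 0.0, 1.0]] ['image', 'z_map', 'fx', 'fy', 'cx', 'cy', 'view'] 0.995953125
[0.17497606 0.62572647 0.40376893] [ 1.35917028e-01  9.90719834e-01 -8.74763128e-04 -8.00098071e-05] 0.1 0.1547
```

View pics/top0.png

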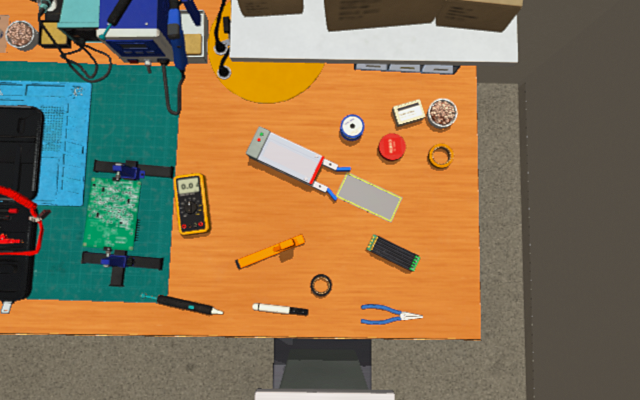

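View pics/side0.png

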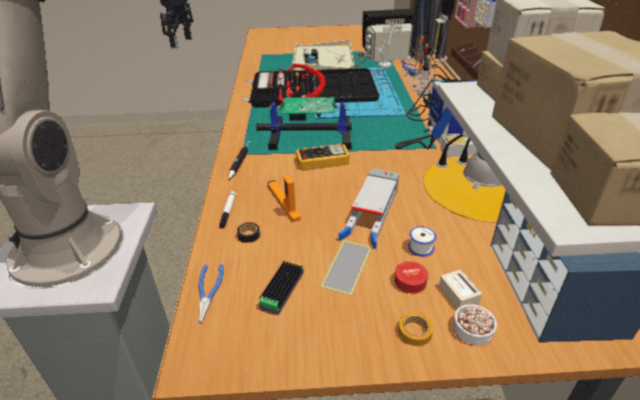

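```bash
cat > h.py <<'E'
import numpy as np,cv2
def cloud(c):
    v,u=np.mgrid[0:400,0:640]; z=c["z_map"]
    p=np.stack([(u-c["cx"])/c["fx"]*z,-(v-c["cy"])/c["fy"]*z,-z,np.ones_like(z)],-1)
    return (p@np.linalg.inv(c["view"]).T)[...,:3]
def onplane(c,uv,h):
    uv=np.atleast_2d(uv).astype(float); M=np.linalg.inv(c["view"])
    d=np.c_[(uv[:,0]-c["cx"])/c["fx"],-(uv[:,1]-c["cy"])/c["fy"],-np.ones(len(uv))]@M[:3,:3].T
    o=M[:3,3]; return o+d*((h-o[2])/d[:,2])[:,None]
def proj(c,p):
    q=np.atleast_2d(p)@c["view"][:3,:3].T+c["view"][:3,3]
    return np.c_[c["cx"]+c["fx"]*q[:,0]/-q[:,2],c["cy"]-c["fy"]*q[:,1]/-q[:,2]]
def big(mask,roi):
    m=np.zeros((400,640),np.uint8);x0,y0,x1,y1=roi
    m[y0:y1,x0:x1]=mask[y0:y1,x0:x1]
    n,l,s,_=cv2.connectedComponentsWithStats(m); k=1+np.argmax(s[1:,4]); return l==k
def rect(xy):
    # centre, (long, short), yaw of long axis from min-area rectangle
    (c,s,a)=cv2.minAreaRect((np.asarray(xy)*1000).astype(np.float32)); B=cv2.boxPoints((c,s,a))
    e=B[1]-B[0];f=B[2]-B[1]; L=e if np.hypot(*e)>np.hypot(*f) else f
    return np.array(c)/1000,sorted(s),np.arctan2(L[1],L[0])
E
python3 - <<'E'
from h import *
out=[]
for n,rois in(("top",dict(load=(328,165,410,228),mod=(355,228,425,278),stick=(228,228,312,275))),("side",dict(load=(315,235,378,298),mod=(250,255,310,318),stick=(258,172,308,226)))):
    c=np.load(n+"0.npy",allow_pickle=True).item(); P=cloud(c); im=c["image"]; hsv=cv2.cvtColor(im,cv2.COLOR_RGB2HSV); H,S,V=cv2.split(hsv)
    print(n,"desk z",np.median(P[255:265,320:360,2]) )
    # module: height
    m=big((P[...,2]>.012).astype(np.uint8),rois["mod"]); z=np.median(P[m][:,2]); v,u=np.nonzero(m&(P[...,2]>.02))
    print("mod z",z,rect(onplane(c,np.c_[u,v],.028)[:,:2]),len(u))
    g=m&(H>45)&(H<80)&(S>120); v,u=np.nonzero(g); print("green",onplane(c,np.c_[u,v],.02)[:,:2].mean(0),len(u))
    x0,y0,x1,y1=rois["load"]; k=((S<60)&(V>100)).astype(np.uint8); m=big(k,rois["load"])&(P[...,2]<.008); v,u=np.nonzero(m); print("load grey",rect(onplane(c,np.c_[u,v],0)[:,:2]),onplane(c,np.c_[u,v],0)[:,:2].mean(0),len(u))
    m=big((P[...,2]>.005).astype(np.uint8),rois["stick"]); b=m&(P[...,2]<.02);v,u=np.nonzero(b); print("bar",rect(onplane(c,np.c_[u,v],.014)[:,:2]))
    b=m&(P[...,2]>.085);v,u=np.nonzero(b); print("handle top",P[b].mean(0),len(u), rect(P[b][:,:2]))
    x0,y0,x1,y1=(235,110,440,290) if n=="top" else (240,150,400,330)
    out.append(cv2.resize(im[y0:y1,x0:x1],(800,int(800*(y1-y0)/(x1-x0))) if n=="top" else (533,600),interpolation=cv2.INTER_CUBIC)[:600])
    cv2.imwrite(f"pics/{n}z.png",cv2.resize(out[-1],None,fx=min(1,600/out[-1].shape[0]),fy=min(1,600/out[-1].shape[0]))[:,:,::-1])
E
```

```text
top desk z 0.00074840625875916
mod z 0.024581330363653064 (array([ 0.46946771, -0.15598314]), [42.058197021484375, 118.97320556640625], np.float32(1.1204358)) 499
green [ 0.45083114 -0.19411371] 66
load grey (array([ 0.59953851, -0.09977415]), [55.955142974853516, 135.75531005859375], np.float32(1.1477468)) [ 0.59953752 -0.09988917] 1330
bar (array([0.46770248, 0.12793351]), [26.07634162902832, 168.8298797607422], np.float32(-1.2061716))
handle top [0.48565705 0.08347722 0.13358956] 109 (array([0.48834851, 0.06022697]), [20.288959503173828, 84.27545166015625], np.float32(-1.4524565))
side desk z 0.000859898236369061
mod z 0.025863495765271693 (array([ 0.46739404, -0.1611711 ]), [43.77580261230469, 116.05537414550781], np.float32(1.1271946)) 993
green [ 0.44647538 -0.20311825] 131
load grey (array([ 0.59935797, -0.09712406]), [55.68736267089844, 135.33895874023438], np.float32(1.1477337)) [ 0.59777984 -0.10058153] 1295
bar (array([0.46789847, 0.12516592]), [25.409286499023438, 178.8474884033203], np.float32(-1.1842763))
handle top [0.48678158 0.05388978 0.1125381 ] 88 (array([ 0.50513672, -0.32467957]), [19.907169342041016, 851.3341674804688], np.float32(-1.52389))
```

View pics/topz.png

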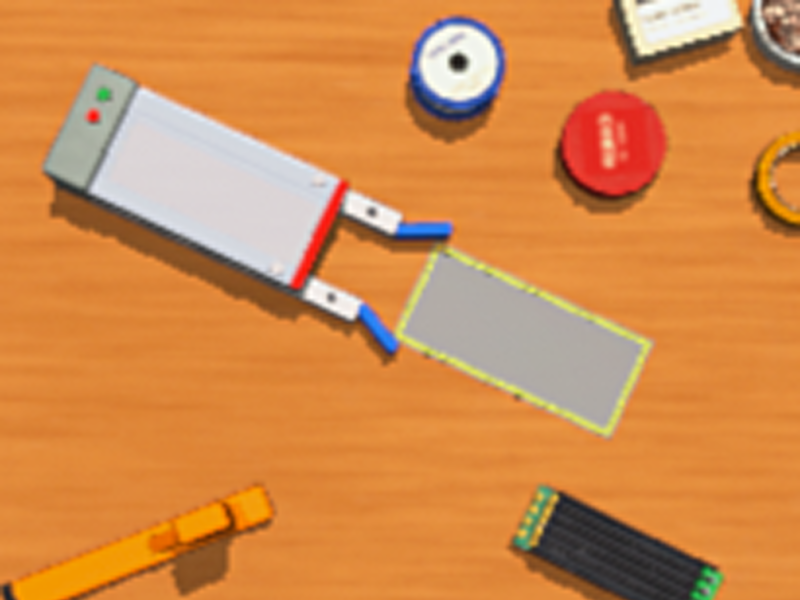

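```bash
cat >> h.py <<'E'
from scipy.spatial.transform import Rotation as R
def quat(yaw,flip=False):  # fingers close across the direction yaw, tool down
    x=np.array([np.cos(yaw),np.sin(yaw),0])*(-1 if flip else 1); z=np.array([0,0,-1.])
    return R.from_matrix(np.c_[x,np.cross(z,x),z]).as_quat()
E
python3 - <<'E'
from h import *
from bench import robot,kin
A=1.1477;L=np.array([.5994,-.0990]);d=np.array([np.cos(A),np.sin(A)]);n=np.array([d[1],-d[0]])
for nm in("top","side"):
    c=np.load(nm+"0.npy",allow_pickle=True).item();im=c["image"];H,S,V=cv2.split(cv2.cvtColor(im,cv2.COLOR_RGB2HSV))
    roi=(305,150,330,190) if nm=="top" else (345,195,400,220)
    m=big((((H<6)|(H>174))&(S>150)).astype(np.uint8),roi); v,u=np.nonzero(m)
    q=onplane(c,np.c_[u,v],.047)[:,:2]; r=rect(q); w=r[0]-L; print("red",r,"bay xy",w@n,w@d+(-.07), len(u))
    P=cloud(c); O=(H>8)&(H<20)&(S>180)&(V>150)&(P[...,2]>.09)&(P[...,2]<.1)
    roi=(228,228,312,275) if nm=="top" else (258,172,308,226)
    v,u=np.nonzero(big(O.astype(np.uint8),roi)); print("handle",rect(onplane(c,np.c_[u,v],.096)[:,:2]),len(u))
    # outline by its yellow
    roi=(328,165,410,228) if nm=="top" else (315,235,378,298)
    m=big(((H>22)&(H<40)&(S>80)&(V>140)).astype(np.uint8),roi);v,u=np.nonzero(m);print("outline",rect(onplane(c,np.c_[u,v],0)[:,:2]))
h=[robot.observe()["joint_positions"]]
for f in(0,1):
  for p,y in((( .469,-.157,.179),1.122),((.5994,-.099,.179),A),((.484,.085,.23),1.945),((.517,-.281,.23),A),((.6077,-.081,.23),A)):
    j=kin.ik(p,quat(y,f)); print(f,None if j is None else np.round(j,2))
E
```

```text
red (array([0.65441852, 0.02392821]), [6.154728889465332, 69.09603881835938], np.float32(-0.4452429)) bay xy -0.0003054705126991122 0.06467846224226986 83
handle (array([0.48595834, 0.08615446]), [15.471233367919922, 29.80093765258789], np.float32(-1.1405232)) 93
outline (array([ 0.59971246, -0.09982555]), [64.46038818359375, 144.33326721191406], np.float32(1.1451912))
red (array([0.65418738, 0.02056443]), [9.787954330444336, 66.86687469482422], np.float32(-0.41928342)) bay xy 0.0008648881107568043 0.06151639684474722 82
handle (array([0.48617682, 0.08370997]), [16.33361053466797, 35.11383819580078], np.float32(-1.2247496)) 63
outline (array([ 0.5993233 , -0.09729937]), [63.51947021484375, 143.75326538085938], np.float32(1.1509327))
0 [-0.31  0.53  0.68  2.11 -0.54  0.67  0.29]
0 [-0.4   0.69  0.67  1.84 -0.58  0.81  0.15]
0 [-0.72  0.39  0.55  2.09 -0.3   0.74  0.4 ]
0 [-0.31  0.77  1.06  1.87 -0.8   1.    0.68]
0 [-0.5   0.66  0.79  1.8  -0.58  0.92  0.13]
1 [-0.65  0.93  1.26  2.12 -1.11  1.03 -2.36]
1 [ 0.78  0.78 -0.96  1.81  0.77  0.98  2.21]
1 [-1.18  0.77  1.26  2.1  -0.91  1.   -2.18]
1 [-0.39  0.94  1.26  1.87 -1.    1.15 -2.31]
1 [ 0.85  0.82 -1.16  1.77  0.83  1.14  2.14]
```

```bash
python3 - <<'E'
from h import *
from bench import robot,kin,eyes
A=1.148
robot.grip(1.0); robot.reach([.469,-.158,.30],quat(1.122)); robot.move_straight([.469,-.158,.180],rate=.12,until_force=8)
print(robot.observe()["tcp_pos"],robot.observe()["wrist_force"])
robot.grip(0.0,squeeze=25); o=robot.observe(); print(o["width"],o["gripper_force"],o["wrist_force"],o["tcp_pos"],o["t"])
z=o["tcp_pos"][2]
robot.move_straight([.5994,-.0990,z],quat(A),rate=.08)
o=robot.observe(); print(o["width"],o["wrist_force"],o["tcp_pos"],o["t"])
robot.grip(0.85); o=robot.observe(); robot.move_straight([.5994,-.0990,.32],rate=.15)
robot.reach([.486,.084,.33],quat(1.945))
print(robot.observe()["t"])
c=eyes.read_camera("top");np.save("top1.npy",c,allow_pickle=True);cv2.imwrite("pics/top1.png",c["image"][:,:,::-1])
s=eyes.read_camera("side");np.save("side1.npy",s,allow_pickle=True)
cv2.imwrite("pics/both1.png",np.vstack([cv2.resize(c["image"][110:290,235:440],(683,300),interpolation=2)[:, :600],cv2.resize(s["image"][150:330,220:580],(600,300),interpolation=2)])[:,:,::-1])
for n,k,roi in(("top",c,(325,160,415,235)),("side",s,(312,225,385,300))):
    P=cloud(k);m=big((P[...,2]>.012).astype(np.uint8),roi);v,u=np.nonzero(m&(P[...,2]>.02));r=rect(onplane(k,np.c_[u,v],.028)[:,:2]);w=r[0]-[.5994,-.099]
    print(n,r,"bay",w@[np.sin(A),-np.cos(A)],w@[np.cos(A),np.sin(A)]-.07)
E
```

```text
[ 0.46935801 -0.1582368   0.18057344] [ 0.21710899 -1.15583992  0.06476439]
0.4618717010351921 27.218220233917236 [-1.94054739  0.86940079  6.45995952] [ 0.46880521 -0.15782358  0.18028451] 4.925
0.46760739631057663 [-3.56706478 -2.12890205  5.51814604] [ 0.59950944 -0.09910719  0.18033416] 6.8667
9.2417
top (array([ 0.59863507, -0.09718167]), [44.517913818359375, 118.57891082763672], np.float32(1.147836)) bay -0.0014436558899124767 -0.06865564357959966
side (array([ 0.59834247, -0.10545811]), [41.67974090576172, 120.36463928222656], np.float32(1.1477354)) bay 0.0016854288400567675 -0.07632335741174354
```

View pics/both1.png

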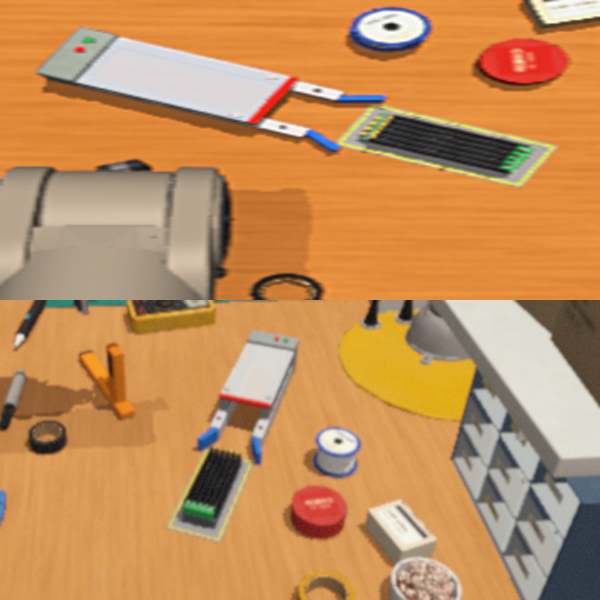

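```bash
python3 - <<'E'
from h import *
from bench import robot,kin,eyes
A=1.148;d=np.array([np.cos(A),np.sin(A)]);L=np.array([.5994,-.099])
robot.reach([.486,.085,.33],quat(1.95)); robot.move_straight([.486,.085,.231],rate=.12,until_force=8)
robot.grip(0.0,squeeze=60); o=robot.observe(); print(o["width"],o["gripper_force"],o["tcp_pos"],o["t"])
robot.move_straight([.486,.085,.32],rate=.12)
p=L-.205*d
robot.reach([*p,.32],quat(A)); robot.move_straight([*p,.236],rate=.12,until_force=8)
hit=robot.move_straight([*p,.2315],rate=.03,until_force=4)
o=robot.observe(); print(hit,o["tcp_pos"],o["wrist_force"],o["width"],o["t"])
c=eyes.read_camera("top");s=eyes.read_camera("side");np.save("side2.npy",s,allow_pickle=True);np.save("top2.npy",c,allow_pickle=True)
cv2.imwrite("pics/both2.png",np.vstack([cv2.resize(c["image"][130:290,300:520],(600,300),interpolation=2),cv2.resize(s["image"][200:380,180:400],(600,300),interpolation=2)])[:,:,::-1])
E
```

```text
0.18062167664936601 58.97572338581085 [0.48620703 0.08505303 0.23136211] 11.1167
False [ 0.51533235 -0.28592861  0.23167189] [ 0.33007959  0.61848899 -1.23259346] 0.17541856788310548 14.55
```

View pics/both2.png

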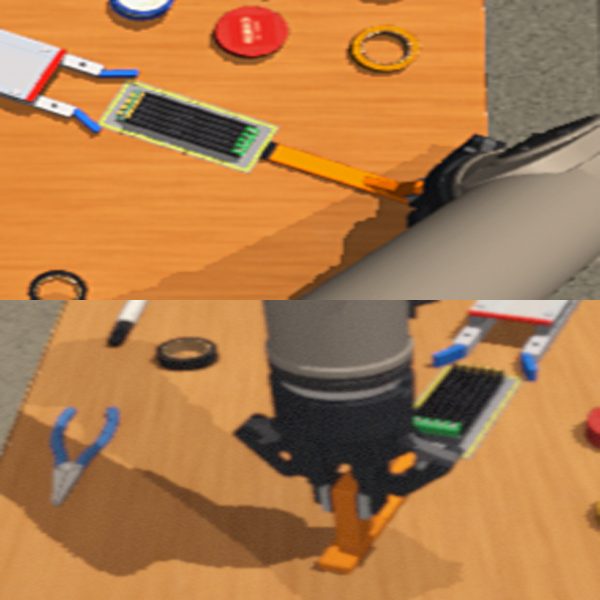

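```bash
python3 - <<'E'
from h import *
A=1.148;d=np.array([np.cos(A),np.sin(A)]);n=np.array([d[1],-d[0]]);L=np.array([.5994,-.099])
c=np.load("top2.npy",allow_pickle=True).item();P=cloud(c);H,S,V=cv2.split(cv2.cvtColor(c["image"],cv2.COLOR_RGB2HSV))
m=(P[...,2]>.007)&(P[...,2]<.022); m[:,:393]=0;m[:,437:]=0;m[:195]=0;m[235:]=0
v,u=np.nonzero(big(m.astype(np.uint8),(393,195,437,235)))
q=onplane(c,np.c_[u,v],.014)[:,:2]-L; a=np.c_[q@n,q@d-.07]
for lo in np.arange(-.23,-.12,.01):
    k=a[(a[:,1]>=lo)&(a[:,1]<lo+.01)]; print(round(lo,3),len(k),k.min(0).round(4) if len(k) else '',k.max(0).round(4) if len(k) else '',k.mean(0).round(4) if len(k) else '')
E
```

```text
-0.23 40 [-0.0107 -0.2298] [ 0.0106 -0.2202] [-2.00e-04 -2.25e-01]
-0.22 42 [-0.0113 -0.2199] [ 0.0108 -0.21  ] [-0.0003 -0.2149]
-0.21 42 [-0.0111 -0.2098] [ 0.0111 -0.2001] [ 2.00e-04 -2.05e-01]
-0.2 40 [-0.0108 -0.1999] [ 0.0105 -0.1902] [-0.0005 -0.195 ]
-0.19 43 [-0.0116 -0.19  ] [ 0.0108 -0.1801] [-0.0002 -0.185 ]
-0.18 41 [-0.0113 -0.1799] [ 0.0111 -0.1701] [-1.000e-04 -1.751e-01]
-0.17 41 [-0.011  -0.1699] [ 0.0103 -0.16  ] [-0.0005 -0.165 ]
-0.16 41 [-0.0115 -0.1597] [ 0.0106 -0.15  ] [ 1.000e-04 -1.549e-01]
-0.15 29 [-0.0113 -0.1498] [ 0.0108 -0.1429] [-0.0003 -0.1465]
-0.14 0   
-0.13 0   
-0.12 0
```

```bash
cat > push.py <<'E'
from h import *
from bench import robot,kin,eyes
A=1.148;d=np.array([np.cos(A),np.sin(A)]);L=np.array([.5994,-.099]);p=L-.205*d
def go(s,rate,f):
    h=robot.move_straight([*(p+s*d),.2315],rate=rate,until_force=f);o=robot.observe()
    w=o["wrist_force"];print(s,h,"at",(o["tcp_pos"][:2]-p)@d,"F along",w[:2]@d,"across",w[:2]@[d[1],-d[0]],w[2],o["t"]);return h
E
python3 - <<'E'
from push import *
if not go(.09,.06,15) and not go(.213,.06,15): go(.235,.025,10)
s=eyes.read_camera("side");c=eyes.read_camera("top")
cv2.imwrite("pics/both3.png",np.vstack([cv2.resize(c["image"][110:240,235:415],(600,300),interpolation=2),cv2.resize(s["image"][150:310,270:450],(600,300),interpolation=2)])[:,:,::-1])
E
```

```text
0.09 False at 0.08997106934531035 F along -0.9788150820026611 across 0.6452352473157258 -0.052959951594861665 16.3
0.213 False at 0.21286644575515995 F along -3.6301318004354246 across -0.09355146202163478 0.38779905265198455 18.5
0.235 True at 0.2232389081465535 F along -0.662613220444949 across -0.018993638703793437 1.1876279471190692 19.075
```

View pics/both3.png

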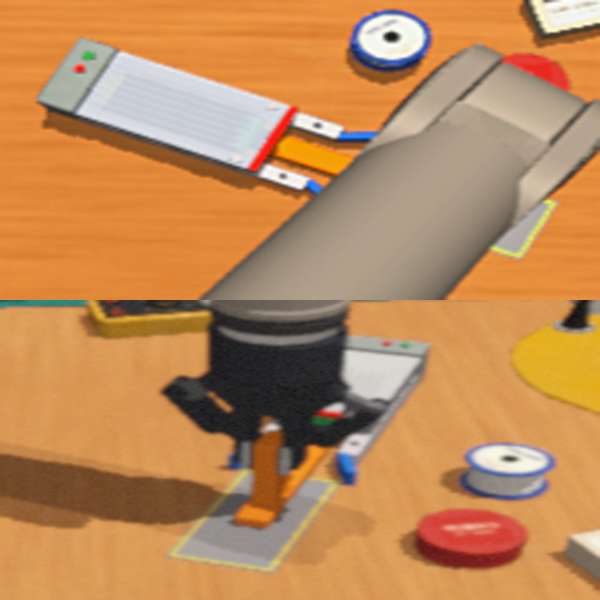

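```bash
python3 - <<'E'
from push import *
go(.229,.02,12); robot.dwell(.3); go(.229,.02,12); robot.dwell(.2)
go(.05,.1,20); go(-.01,.1,20)
robot.move_straight([*(p-.01*d),.2305],rate=.02,until_force=3); o=robot.observe();print(o["tcp_pos"],o["wrist_force"])
robot.grip(.5); robot.dwell(.2); q=robot.observe()["tcp_pos"]; robot.move_straight([q[0],q[1],.34],rate=.12)
robot.reach([.45,-.35,.42],quat(A)); robot.dwell(.3)
print(robot.observe()["t"])
s=eyes.read_camera("side");c=eyes.read_camera("top")
P=cloud(c);m=(P[...,2]>.02)&(P[...,2]<.034)
cv2.imwrite("pics/both4.png",np.vstack([cv2.resize(c["image"][110:270,235:475],(600,300),interpolation=2),cv2.resize(s["image"][150:350,250:450],(600,300),interpolation=2)])[:,:,::-1])
np.save("top4.npy",c,allow_pickle=True)
E
```

```text
0.229 True at 0.22478754500797632 F along -1.2880776850940596 across -0.43661500263294734 3.727545531595289 19.55
0.229 False at 0.2256085939909919 F along -6.9924070106634755 across -1.3034213903290932 7.6230411095313215 20.225
0.05 False at 0.05018468609362998 F along 1.3113175657716354 across -0.898681849579144 2.2540236094088115 22.3667
-0.01 False at -0.01161517220637763 F along -3.0361085925354496 across -0.43145452372467963 5.016521153270792 23.1167
[ 0.51094567 -0.29618532  0.2313026 ] [-2.37243503 -3.95439712  6.82643483]
25.8333
```

View pics/both4.png

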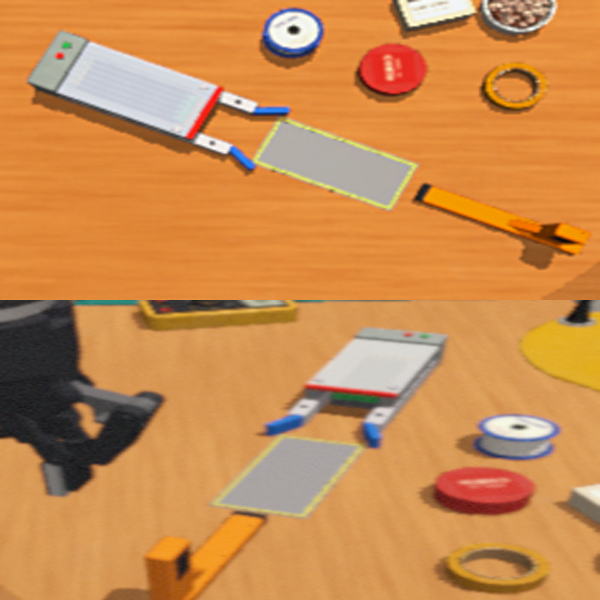

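```bash
python3 -c "
from bench import robot
print(robot.finish_job())"
```

```text
the job is handed in; nothing more can be done
None
```

I handed the job in at about 26 s of the 64 s allowed; no verdict came back. The module went into the yellow outline brass end first, and the stick then fed it to a firm stop where the contact block should be. The stick is back on the desk in front of the loading place, and the last pictures show the tin, reel and amber tape roll in place (the black roll is out of frame, but the arm didn't work near it).

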